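# Tip the red bracket onto its back and push it home against the sanding stop

## Task

The red steel angle bracket stands on the black sanding mat with its foot towards the robot: push its upright over, away from its foot, so that it lies flat on its back with the foot sticking up, then push it along the mat until its end sits square and flush against the yellow stop bar. Only push with the fingers, never pick it up or carry it. Leave the bright bracket standing as it is, leave the other things alone, and finish clear of everything.

Things in the scene. Friction and masses are not known exactly. Their poses are not given: they have to be found in the camera images.
- red_bracket: red steel angle bracket (L shape, 6 mm thick, 90 mm wide, 0.5 to 0.8 kg) standing loose on the mat. Origin: middle of the heel, the lower outer edge where the upright's back meets the foot's underside. z up along the upright (110 mm tall, x -6 to 0 mm), -x along the foot (to x = -60 mm, z 0 to 6 mm; points roughly to the robot when standing), y along the width (-45 to 45 mm)
- red_end (a point): middle of the free end of the red bracket's upright, 110 mm from the heel, half-way through its thickness. Pushed near here from the foot's side, the bracket pivots about its heel and past about 20 degrees falls onto its back by itself. This end face meets the stop bar when the job is done
- red_foot_tip (a point): middle of the foot's free edge, 60 mm from the heel. With the bracket on its back the foot rises 60 mm above the mat at the end nearer the robot, and its underside is an upright face through the heel, 90 mm wide, looking to the robot, which can be pushed
- bright_bracket: bare bright metal bracket of the same shape, sizes and axes as the red one, standing beside it on the mat (which of the two is on the left varies); must stay as it is
- station: fixed sanding station: black rubber mat 300 x 440 x 8 mm lying on the bench, with a yellow stop bar (400 mm long, 20 mm thick, 25 mm tall above the mat) along its far edge. Origin: centre of its underside, on the bench. x points across the mat to the stop bar, y along the bar
- stop_face (a point): middle of the stop bar's near face, at its foot on the mat's top (8 mm above the bench, 130 mm from the station's origin along its x). Axes as the station: x into the bar, y along it
- spacer: brass cylinder, 32 mm diameter, 40 mm tall, upright on the mat between the brackets; leave alone. Origin: centre of its underside
- sander: green and black battery sander, 125 mm disc, 110 mm tall, on the bench to the left; leave alone. Origin: centre of the disc's underside
- discs: stack of reddish sanding discs, 125 mm diameter, 22 mm tall, on the left; leave alone. Origin: centre of its underside
- brush: hand brush lying on the bench to the right; leave alone. Origin: underside, near its middle
- wrench: steel wrench lying on the bench to the right; leave alone. Origin: underside, near its middle
- primer_can: blue can, 66 mm diameter, 120 mm tall, on the bench to the right; leave alone. Origin: centre of its underside
Things that resemble listed ones, but are neither listed nor needed, are in the scene too. What is shaped like the bright_bracket but turquoise is not meant.

How it is judged:
By the outcome, as a careful person would: the job done as asked, in the order asked, and still so for the second after the job is handed in, with the robot touching nothing.
It also fails if it takes over 54 s, if anything falls off the work surface, if the arm or the gripper's body presses on something with over 40 N, if the wrist force passes 120 N, or if a joint passes its speed limit or range.

## Robot

A 7-joint arm with a two-finger parallel gripper is mounted at the origin on the work surface. World frame = base frame: x ahead of the robot, y to its left, z up, the work surface at z = 0. Lengths are in m, angles in rad, forces in N, time in s.
With the tool pointing down it reaches from about 0.4 to 0.875 m from the base axis. Payload 6.5 kg.
Tool frame: the origin (TCP) lies midway between the tips of the shut fingers; the grasp point (between the pads) lies 19 mm behind it (manip.pinch_z is the distance from the TCP to the grasp point, in m); y points along the fingers, x is the direction in which the jaws open and shut, and the axes are right-handed (so a half turn about y gives the same grasp; the last joint's range is limited). The gripper opens to 88 mm and grips with 3 to 60 N. Pads are 18 mm wide; open, the fingers measure 123 mm over their backs; the gripper's body (75 mm by 187 mm) begins 45 mm behind the grasp point.
Start: joints at [-1.411, 0.536, -0.004, 1.538, 0.003, 1.067, -0.071], TCP at [0.146, 0.633, 0.209] pointing down, gripper open.
Joint ranges: [-2.7, 2.7], [-0.37, 2.16], [-1.27, 1.26], [0.24, 2.4], [-1.31, 4.45], [0.19, 1.91], [-2.76, 2.76]. Speed limits (rad/s): [2.39, 2.39, 3.14, 3.14, 3.14, 3.14, 3.14].

## Interface

Orientations are given as a unit quaternion [w, x, y, z].
In Python, from cell import manip gives the robot as it stands. The module is installed in compiled form; this text tells all that it offers.
- The arm moves only by the tool carry_out, never from a script. Its argument "deltas" is a list of rows, each an object of numbers: "x", "y", "z": the shift along the tool's x, y, z in cm; "spin": the turn about the tool's y in degrees. A call has exactly 8 rows; each row is the pose to reach, as a shift and turn from the pose commanded when the call began, along the tool's axes at that moment; what a row does not reach only later rows make up. A row lasts 1/8 s, in which the tool goes at most 62.5 mm and 10.7 degrees, less where a joint would pass 70% of its speed; a pose out of reach is approached as far as the arm can. A call with a gripper value outside its range is refused whole. "fingers" is the opening, from 0 (shut) to 1 (fully open), set as the call begins (left out, the last holds). The fingers move at their own pace and stop on an object; "squeeze" is the grip in N (left out, the last holds). Time passes only in rows, so rows that repeat a pose let the fingers close, or fill a call up. It gives the time, the measured TCP pose, the force and the opening at its end, in the units of the state.
- manip.state(): the state, without advancing time (a new reading comes with each control period).
- manip.camera(name): name is "scene" or "top"; returns a dict with "img" (400x640x3 uint8, blue, green, red), "mtx" (3x3 intrinsics, pixels), "k1" (the pictures are not rectified: a ray, as slopes to the right and down, at radius r is drawn at 1 + k1 r^2 times it, then the intrinsics apply), "rvec" (rotation vector, rad) and "tvec" (3), from world to camera coordinates, as OpenCV has them. Camera axes: x right, y down, z forward; pixel columns grow to the right and rows downward; lengths in m; the calibration is good to about 2 mm. A picture is of the moment at which its call begins. There is no depth.
- manip.close_job(): hands the job in, once; it reports no verdict.
The state is a dict: "time_s": time; "joint_positions": joint angles; "qd": joint speeds; "joint_efforts": joint torques, N m; "tcp_pos": TCP position; "orientation": TCP orientation; "ft_force": force on the tool from outside, world axes, zero at the start; "wrist_torque": the same for the moment, N m; "gripper_width": opening from 0.0 (shut) to 1.0 (fully open).
Only numpy, scipy, OpenCV 4.12 (cv2) and the standard library are available. Lean on these libraries where they do the work, as an engineer would, in place of code of your own. Each camera call takes 0.05 s, during which the arm holds its last target. There are 200 camera calls.

## Working session

There is one attempt and no reset: what is moved stays moved. The work goes in short steps, Python scripts to look and compute and a tool call to move; the robot and the scene stay as the last step left them, time stands still between calls to the robot, and variables do not carry over. Pictures are saved under pics/ and viewed, about 8 in all and at most 12, crops included, and the job is handed in when it is done.

Besides the shell and the picture viewer there is one more tool, called after "Call:" by a JSON object that holds its "api" and its "payload". carry_out: Moves the arm, as the interface text tells. Its arguments: {"type":"object","properties":{"deltas":{"type":"array","items":{"type":"object","properties":{"x":{"type":"number"},"y":{"type":"number"},"z":{"type":"number"},"spin":{"type":"number"}}}},"fingers":{"type":"number"},"squeeze":{"type":"number"}},"required":["deltas"]}

```bash
mkdir -p pics; cat > h.py <<'E'
import numpy as np, cv2
from cell import manip
def cam(n):
    c=manip.camera(n); c['R']=cv2.Rodrigues(np.array(c['rvec'],float))[0]; c['t']=np.array(c['tvec'],float).ravel(); c['K']=np.array(c['mtx'],float); return c
def proj(c,P):
    p=np.atleast_2d(P)@c['R'].T+c['t']; s=p[:,:2]/p[:,2:]; s=s*(1+c['k1']*(s**2).sum(1,keepdims=True))
    return s@c['K'][:2,:2].T+c['K'][:2,2]
def ray(c,uv):
    d=(np.array(uv,float)-c['K'][:2,2])@np.linalg.inv(c['K'][:2,:2]).T; s=d.copy()
    for _ in range(20): s=d/(1+c['k1']*(s**2).sum(-1,keepdims=True))
    v=np.append(s,1)@c['R']; return -c['R'].T@c['t'],v
def atz(c,uv,z):
    o,v=ray(c,uv); return o+v*(z-o[2])/v[2]
E
python3 - <<'E'
from h import *
s=manip.state(); print(s['time_s'],s['tcp_pos'],s['orientation'],s['ft_force'],s['gripper_width'])
for n in('scene','top'):
    c=cam(n); cv2.imwrite(f'pics/{n}0.png',c['img']); print(n,-c['R'].T@c['t'],c['K'].tolist(),c['k1'])
E
```

```text
0.0 [0.14535442 0.63285416 0.20842817] [-0.55271028  0.55354069  0.4400623  -0.44096397] [ 0.33307541 -0.08051543  0.16128633] 0.9971507371919286
scene [ 1.34953852 -0.43320367  0.78580708] [[383.1167349955211, 0.0, 317.03726149266583], [0.0, 383.1167349955211, 196.68566827743706], [0.0, 0.0, 1.0]] 0.029019697429393462
top [ 0.41318708 -0.03007534  1.39761795] [[401.0167563844072, 0.0, 323.38489128356787], [0.0, 401.0167563844072, 200.4541806031526], [0.0, 0.0, 1.0]] 0.01798228638063388
```

View pics/scene0.png

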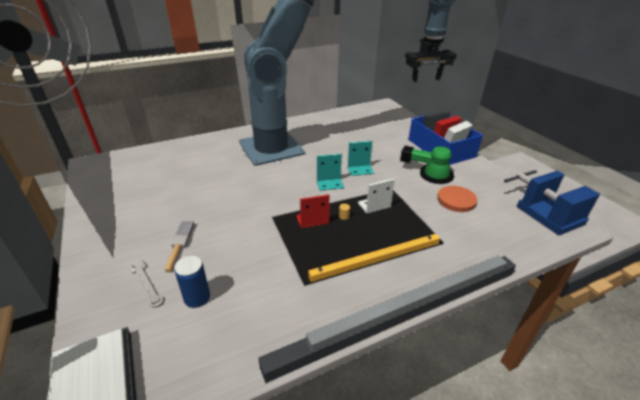

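View pics/top0.png

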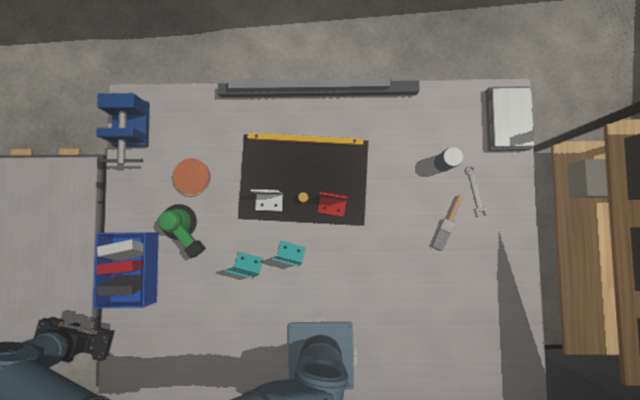

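The scene view shows the red bracket at (314,211), the bright one at (378,196), the spacer at (344,212) and the stop bar from (310,273) to (438,240). Two turquoise brackets, at (330,171) and (360,157), are distractors. In the top view red is at (333,204), bright at (267,200) and the bar spans (247,137) to (364,142). The only red L-shape on the mat is the target; the other red things are in the box. I'll confirm it in one enlarged crop.

```bash
python3 - <<'E'
from h import *
a=cv2.imread('pics/top0.png')[125:235,230:380]; b=cv2.imread('pics/scene0.png')[180:285,265:445]
a=cv2.resize(a,None,fx=5,fy=5,interpolation=cv2.INTER_CUBIC)[:, :]; b=cv2.resize(b,None,fx=4,fy=4,interpolation=cv2.INTER_CUBIC)
cv2.imwrite('pics/ca.png',a); cv2.imwrite('pics/cb.png',b)
E
```

```text
(no output)
```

View pics/ca.png

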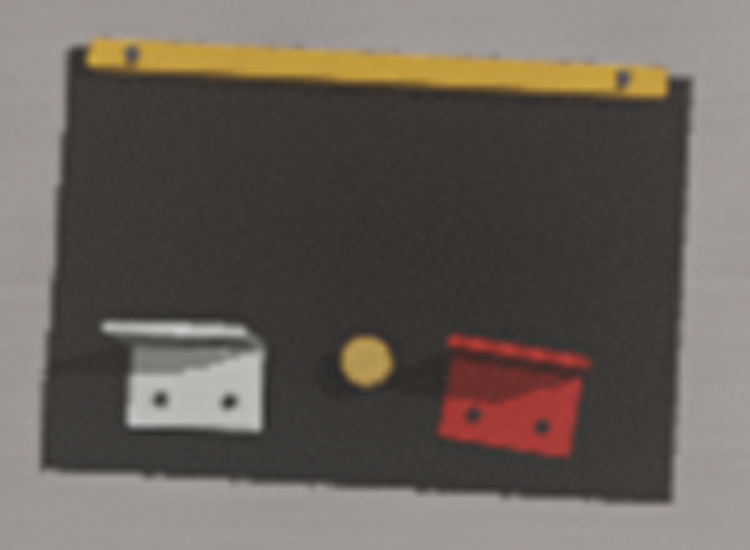

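View pics/cb.png

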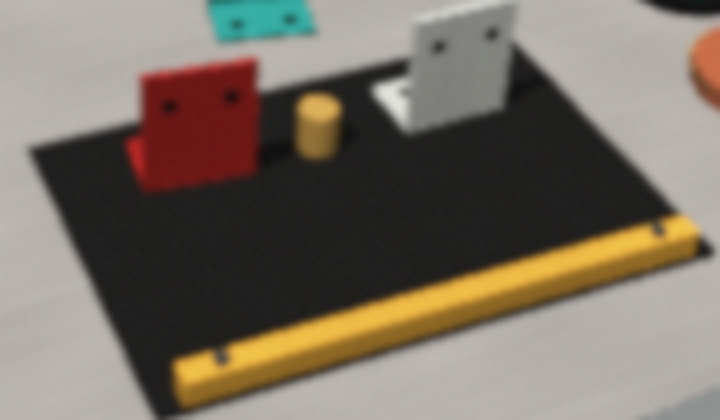

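The crops confirm that the red L on the mat is the target, with its foot towards the robot; the turquoise ones are off the mat. Next I'll fit the poses.

```bash
python3 - <<'E'
from h import *
from scipy.optimize import least_squares
T=cam('top');S=cam('scene')
ta=lambda p:(np.array(p,float)+.5)/5-.5+[230,125]
sb=lambda p:(np.array(p,float)+.5)/4-.5+[265,180]
def W(q,L,z0):
    c,s=np.cos(q[2]),np.sin(q[2]); L=np.array(L,float)
    return np.c_[q[0]+c*L[:,0]-s*L[:,1],q[1]+s*L[:,0]+c*L[:,1],z0+L[:,2]]
def fit(q0,z0,a,b):
    f=lambda q:np.r_[(proj(T,W(q,a[0],z0))-ta(a[1])).ravel(),(proj(S,W(q,b[0],z0))-sb(b[1])).ravel()]
    r=least_squares(f,q0); print(np.round(r.x,4),'yaw deg',np.degrees(r.x[2]).round(2),'res',np.round(r.fun.reshape(-1,2),1).tolist()); return r.x
m=.001
st=fit([.6,0,0],0,([[-.15,.22,.008],[-.15,-.22,.008],[.15,.22,.008],[.15,-.22,.008],[.13,.2,.033],[.13,-.2,.033]],[[42,468],[672,502],[68,47],[692,78],[87,67],[668,98]]),
 ([[.13,-.2,.033],[.13,.2,.033],[-.15,-.22,.008]],[[173,360],[697,217],[32,150]]))
r=fit([.55,-.05,0],.008,([[0,.045,.11],[0,-.045,.11],[-.06,.045,.006],[-.06,-.045,.006]],[[449,333],[592,357],[438,435],[571,459]]),
 ([[0,-.045,.11],[0,.045,.11],[0,-.045,0],[0,.045,0]],[[140,75],[257,60],[146,192],[259,176]]))
w=fit([.55,.1,0],.008,([[0,.045,.11],[-.06,.045,.006],[-.06,-.045,.006]],[[102,320],[127,428],[262,432]]),
 ([[0,-.045,.11],[0,.045,.11],[0,-.045,0],[0,.045,0]],[[415,22],[517,0],[408,132],[505,105]]))
print('spacer',atz(T,ta([367,361]),.048))
c,s=np.cos(st[2]),np.sin(st[2])
for n,q in(('red',r),('bright',w)): d=q[:2]-st[:2]; print(n,'in station',[c*d[0]+s*d[1],-s*d[0]+c*d[1]],np.degrees(q[2]-st[2]))
from scipy.spatial.transform import Rotation as R
o=manip.state()['orientation'];print(R.from_quat(o,scalar_first=True).as_matrix().round(3).tolist())
E
```

```text
[ 0.5985  0.0549 -0.0668] yaw deg -3.83 res [[-1.1, -0.1], [-0.3, 0.2], [-0.1, -0.9], [-0.1, -0.4], [-0.1, -0.7], [-0.7, -0.7], [0.5, 0.6], [-2.5, -0.7], [-0.8, -1.1]]
[ 0.5337 -0.0502 -0.1839] yaw deg -10.54 res [[0.3, 0.3], [-0.6, 0.3], [0.1, -0.1], [-0.8, -0.4], [0.1, 0.9], [0.6, 0.1], [-0.6, 0.3], [-0.8, -0.5]]
[ 0.5497  0.1717 -0.0495] yaw deg -2.84 res [[0.4, 0.6], [0.3, -0.6], [-0.8, -0.4], [0.6, -0.3], [0.5, -1.0], [-0.6, 0.2], [-0.7, 0.5]]
spacer [0.53158891 0.05213227 0.048     ]
red in station [np.float64(-0.057660535435189286), np.float64(-0.10915705802504129)] -6.709353803504121
bright in station [np.float64(-0.05656280177341066), np.float64(0.11329068632721519)] 0.9886243458792305
[[0.224, -0.0, -0.975], [0.975, -0.001, 0.224], [-0.001, -1.0, -0.0]]
```

```bash
cat >> h.py <<'E'
from scipy.spatial.transform import Rotation as Rot
def plan(*targets):
    """world (x,y,z,yaw deg or None) -> tool shifts cm / spin deg from the present pose"""
    s=manip.state(); M=Rot.from_quat(s['orientation'],scalar_first=True).as_matrix(); p=np.array(s['tcp_pos'])
    yaw=np.degrees(np.arctan2(-M[1,2],-M[0,2]))
    print('t',round(s['time_s'],2),'tcp',p.round(4),'yaw',yaw.round(2),'F',np.round(s['ft_force'],1),'w',round(s['gripper_width'],2))
    for t in targets: print((M.T@(np.array(t[:3])-p)*100).round(2),'spin',round(yaw-(t[3] if t[3] is not None else yaw),2))
E
python3 -c "
from h import *
plan((.40,.38,.21,None),(.494,-.043,.21,-10.54),(.494,-.043,.1,-10.54))"
```

```text
t 0.2 tcp [0.1454 0.6331 0.2088] yaw -12.93 F [-0.6  0.1 -0. ] w 1.0
[-18.97  -0.1  -30.48] spin 0.0
[-58.1   -0.06 -49.11] spin -2.39
[-58.08  10.94 -49.1 ] spin -2.39
```

Call:
{"api": "carry_out", "payload": {"deltas": [{"x": -2.7, "y": 0, "z": -4.4, "spin": 0}, {"x": -5.4, "y": 0, "z": -8.7, "spin": 0}, {"x": -8.1, "y": 0, "z": -13, "spin": 0}, {"x": -10.8, "y": 0, "z": -17.4, "spin": 0}, {"x": -13.5, "y": 0, "z": -21.8, "spin": 0}, {"x": -16.2, "y": 0, "z": -26, "spin": 0}, {"x": -19, "y": 0, "z": -30.5, "spin": 0}, {"x": -23, "y": 0, "z": -32.5, "spin": 0}], "fingers": 0.4}}

```text
time_s: 1.2
tcp_pos: [0.4131, 0.3349, 0.2093]
orientation: [-0.553, 0.554, 0.44, -0.44]
ft_force: [-0.7, 0.2, 0.6]
gripper_width: 0.403
```

```bash
python3 -c "
from h import *
plan((.494,-.043,.21,-10.54),(.494,-.043,.1,-10.54))"
```

```text
t 1.2 tcp [0.4131 0.3349 0.2093] yaw -13.06 F [-0.7  0.2  0.6] w 0.4
[-34.98  -0.06 -16.42] spin -2.52
[-34.98  10.94 -16.41] spin -2.52
```

Call:
{"api": "carry_out", "payload": {"deltas": [{"x": -4.4, "y": 0, "z": -2.1, "spin": 0}, {"x": -8.8, "y": 0, "z": -4.2, "spin": -0.5}, {"x": -13.2, "y": 0, "z": -6.2, "spin": -1}, {"x": -17.6, "y": 0, "z": -8.3, "spin": -1.5}, {"x": -22, "y": 0, "z": -10.3, "spin": -2}, {"x": -26.4, "y": 0, "z": -12.4, "spin": -2.5}, {"x": -31, "y": 0, "z": -14.5, "spin": -2.5}, {"x": -35, "y": 0, "z": -16.4, "spin": -2.5}]}}

```text
time_s: 2.2
tcp_pos: [0.4924, -0.0431, 0.2094]
orientation: [-0.543, 0.544, 0.452, -0.452]
ft_force: [-0.1, 0.7, 0.5]
gripper_width: 0.4
```

```bash
python3 -c "
from h import *
plan((.494,-.043,.1,-10.54))"
```

```text
t 2.2 tcp [ 0.4924 -0.0431  0.2094] yaw -10.47 F [-0.1  0.7  0.5] w 0.4
[ 0.04 10.94 -0.15] spin 0.07
```

Call:
{"api": "carry_out", "payload": {"deltas": [{"y": 2}, {"y": 4}, {"y": 6}, {"y": 8}, {"y": 10}, {"y": 11}, {"y": 11}, {"y": 11}]}}

```text
$.deltas[0]: bad value
```

```bash
python3 - <<'E'
from h import *
plan()
a=cam('top')['img'][100:260,220:400]; b=cam('scene')['img'][120:290,240:450]
r=lambda i:cv2.resize(i,(400,int(400*i.shape[0]/i.shape[1])),interpolation=cv2.INTER_CUBIC)[:320]
cv2.imwrite('pics/p1.png',np.hstack([r(a),r(b)]) if r(a).shape==r(b).shape else np.hstack([cv2.resize(a,(400,350)),cv2.resize(b,(400,350))]))
E
```

```text
t 2.2 tcp [ 0.4924 -0.0431  0.2094] yaw -10.47 F [-0.1  0.7  0.5] w 0.4
```

View pics/p1.png

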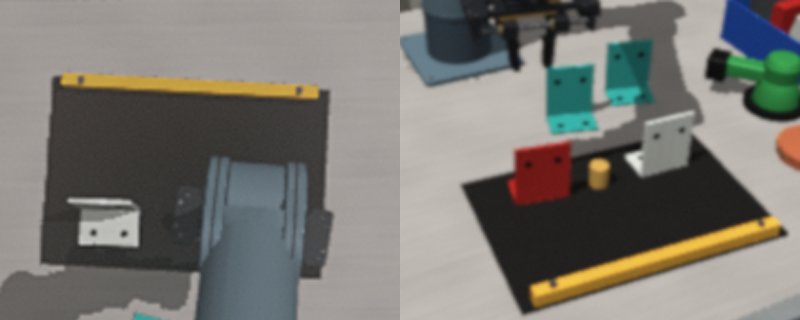

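The rows need every field, so that move was refused. The picture shows the gripper above and behind the upright red bracket (scene, about (540,170)) with nothing disturbed. I'll descend now.

Call:
{"api": "carry_out", "payload": {"deltas": [{"x": 0, "y": 2, "z": 0, "spin": 0}, {"x": 0, "y": 4, "z": 0, "spin": 0}, {"x": 0, "y": 6, "z": 0, "spin": 0}, {"x": 0, "y": 8, "z": 0, "spin": 0}, {"x": 0, "y": 10, "z": 0, "spin": 0}, {"x": 0, "y": 11, "z": 0, "spin": 0}, {"x": 0, "y": 11, "z": 0, "spin": 0}, {"x": 0, "y": 11, "z": 0, "spin": 0}]}}

```text
time_s: 3.3
tcp_pos: [0.4928, -0.0411, 0.1]
orientation: [-0.543, 0.544, 0.453, -0.452]
ft_force: [-0.2, 0.6, 0.5]
gripper_width: 0.397
```

```bash
python3 - <<'E'
from h import *
plan()
b=cam('scene')['img'][130:260,260:420]
cv2.imwrite('pics/p2.png',cv2.resize(b,None,fx=4,fy=4,interpolation=cv2.INTER_CUBIC))
E
```

```text
t 3.3 tcp [ 0.4928 -0.0411  0.1   ] yaw -10.43 F [-0.2  0.6  0.5] w 0.4
```

View pics/p2.png

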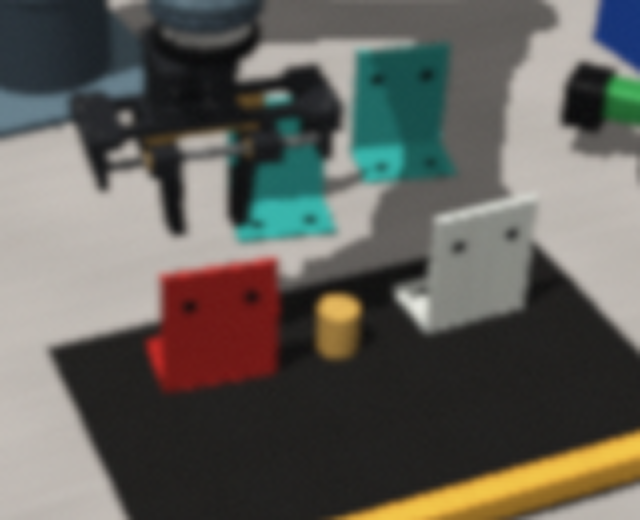

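```bash
python3 - <<'E'
from h import *
plan(); c=cam('scene'); p=np.array(manip.state()['tcp_pos'])
print(proj(c,[p,p+[0,0,.11]]), ' seen tips mid ~(313,186)')
E
```

```text
t 3.35 tcp [ 0.4928 -0.0412  0.1   ] yaw -10.43 F [ 0.1 -0.4 -0.2] w 0.4
[[311.67097062 193.71984263]
 [311.53397221 162.72934058]]  seen tips mid ~(313,186)
```

Call:
{"api": "carry_out", "payload": {"deltas": [{"x": 0, "y": 1, "z": 0, "spin": 0}, {"x": 0, "y": 1.8, "z": 0, "spin": 0}, {"x": 0, "y": 1.8, "z": -1, "spin": 0}, {"x": 0, "y": 1.8, "z": -1.8, "spin": 0}, {"x": 0, "y": 1.8, "z": -2.3, "spin": 0}, {"x": 0, "y": 1.8, "z": -2.8, "spin": 0}, {"x": 0, "y": 1.8, "z": -3.3, "spin": 0}, {"x": 0, "y": 1.8, "z": -3.8, "spin": 0}]}}

```text
time_s: 4.4
tcp_pos: [0.5299, -0.0481, 0.0813]
orientation: [0.543, -0.543, -0.452, 0.452]
ft_force: [-0.6, 0.1, -0.4]
gripper_width: 0.402
```

```bash
python3 - <<'E'
from h import *
plan()
b=cam('scene')['img'][130:260,260:420]
cv2.imwrite('pics/p3.png',cv2.resize(b,None,fx=4,fy=4,interpolation=cv2.INTER_CUBIC))
E
```

```text
t 4.4 tcp [ 0.5299 -0.0481  0.0813] yaw -10.43 F [-0.6  0.1 -0.4] w 0.4
```

View pics/p3.png

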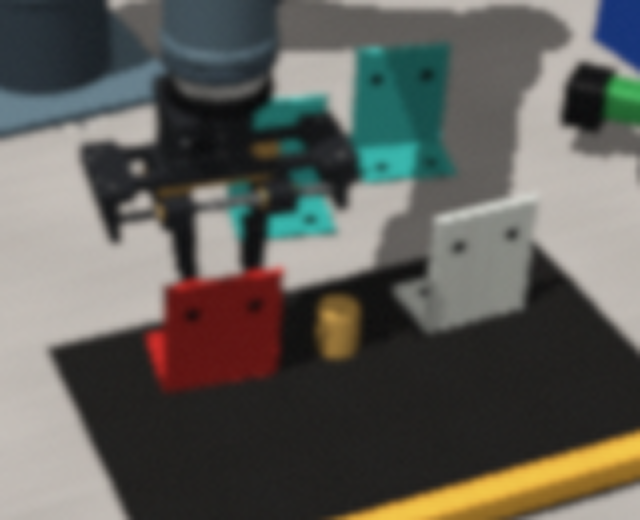

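The fingers are behind the upright and it is starting to tip: its top edge is now at about (225,280). I'll keep pushing at the same height.

Call:
{"api": "carry_out", "payload": {"deltas": [{"x": 0, "y": 0, "z": -0.4, "spin": 0}, {"x": 0, "y": 0, "z": -0.8, "spin": 0}, {"x": 0, "y": 0, "z": -1.2, "spin": 0}, {"x": 0, "y": 0, "z": -1.6, "spin": 0}, {"x": 0, "y": 0, "z": -2.0, "spin": 0}, {"x": 0, "y": 0, "z": -2.4, "spin": 0}, {"x": 0, "y": 0, "z": -2.4, "spin": 0}, {"x": 0, "y": 0, "z": -2.4, "spin": 0}]}}

```text
time_s: 5.45
tcp_pos: [0.5531, -0.0525, 0.0813]
orientation: [0.543, -0.543, -0.452, 0.453]
ft_force: [-0.7, -0.7, -0.4]
gripper_width: 0.401
```

```bash
python3 - <<'E'
from h import *
plan()
i=cam('scene')['img'];b=i[130:260,260:420]
cv2.imwrite('pics/p4.png',cv2.resize(b,None,fx=4,fy=4,interpolation=cv2.INTER_CUBIC))
h=cv2.cvtColor(b,cv2.COLOR_BGR2HSV);m=((h[...,0]<6)|(h[...,0]>174))&(h[...,1]>150)&(h[...,2]>60)
y,x=np.nonzero(m);print(len(y),x.min()+260,x.max()+260,y.min()+130,y.max()+130)
E
```

```text
t 5.45 tcp [ 0.5531 -0.0525  0.0813] yaw -10.43 F [-0.7 -0.7 -0.4] w 0.4
614 298 337 205 228
```

Call:
{"api": "carry_out", "payload": {"deltas": [{"x": 0, "y": 0, "z": -0.4, "spin": 0}, {"x": 0, "y": 0, "z": -0.8, "spin": 0}, {"x": 0, "y": 0, "z": -1.2, "spin": 0}, {"x": 0, "y": 0, "z": -1.6, "spin": 0}, {"x": 0, "y": 0, "z": -1.6, "spin": 0}, {"x": 0, "y": 0, "z": -1.6, "spin": 0}, {"x": 0, "y": 0, "z": -1.6, "spin": 0}, {"x": 0, "y": 0, "z": -1.6, "spin": 0}]}}

```text
time_s: 6.5
tcp_pos: [0.5689, -0.0554, 0.0813]
orientation: [0.543, -0.543, -0.452, 0.452]
ft_force: [-0.1, -0.4, 0.0]
gripper_width: 0.4
```

```bash
python3 - <<'E'
from h import *
plan()
i=cam('scene')['img'];b=i[130:260,260:420]
cv2.imwrite('pics/p5.png',cv2.resize(b,None,fx=4,fy=4,interpolation=cv2.INTER_CUBIC))
h=cv2.cvtColor(b,cv2.COLOR_BGR2HSV);m=((h[...,0]<6)|(h[...,0]>174))&(h[...,1]>150)&(h[...,2]>60)
y,x=np.nonzero(m);print(len(y),x.min()+260,x.max()+260,y.min()+130,y.max()+130)
E
```

```text
t 6.5 tcp [ 0.5689 -0.0554  0.0813] yaw -10.43 F [-0.1 -0.4  0. ] w 0.4
1268 300 340 209 252
```

It has fallen: the red extent grew to row 252. I'll raise, move aside and measure in both cameras.

Call:
{"api": "carry_out", "payload": {"deltas": [{"x": 0, "y": -4, "z": 0, "spin": 0}, {"x": 0, "y": -8, "z": 0, "spin": 0}, {"x": -4, "y": -11, "z": 1, "spin": 0}, {"x": -9, "y": -11, "z": 2, "spin": 0}, {"x": -14, "y": -11, "z": 3, "spin": 0}, {"x": -19, "y": -11, "z": 4, "spin": 0}, {"x": -24, "y": -11, "z": 5, "spin": 0}, {"x": -28, "y": -11, "z": 6, "spin": 0}]}}

```text
time_s: 7.55
tcp_pos: [0.4581, -0.3219, 0.1915]
orientation: [-0.544, 0.544, 0.452, -0.452]
ft_force: [0.2, -0.6, -0.7]
gripper_width: 0.399
```

```bash
python3 - <<'E'
from h import *
plan()
t=cam('top')['img'];s=cam('scene')['img'];cv2.imwrite('pics/t6.png',t);cv2.imwrite('pics/s6.png',s)
a=cv2.resize(t[125:235,240:380],None,fx=4,fy=4,interpolation=cv2.INTER_CUBIC);b=cv2.resize(s[180:290,285:345],None,fx=4,fy=4,interpolation=cv2.INTER_CUBIC)
cv2.imwrite('pics/p6.png',np.hstack([a,b]))
E
```

```text
t 7.55 tcp [ 0.4581 -0.3219  0.1915] yaw -10.51 F [ 0.2 -0.6 -0.7] w 0.4
```

View pics/p6.png

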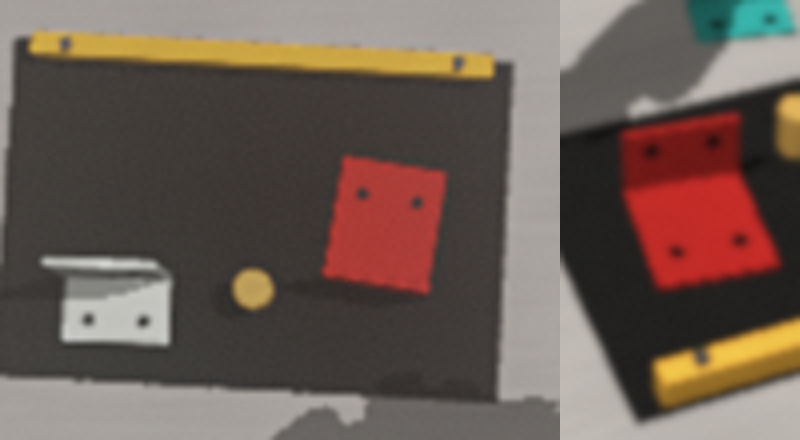

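It lies on its back with the foot up. In the composite, the end corners are (343,155) and (446,173) in the top half and (661,290) and (780,268) in the scene half. Nothing else moved. Now I'll fit its pose.

```bash
cat >> h.py <<'E'
def W(q,L,z0):
    c,s=np.cos(q[2]),np.sin(q[2]); L=np.array(L,float)
    return np.c_[q[0]+c*L[:,0]-s*L[:,1],q[1]+s*L[:,0]+c*L[:,1],z0+L[:,2]]
ST=np.array([.5985,.0549,-.0668])
def lying(T,S,tp,sp):
    from scipy.optimize import least_squares
    f=lambda q:np.r_[(proj(T,W(q,[[.11,.045,.006],[.11,-.045,.006],[0,.045,.06],[0,-.045,.06]],.008))-tp).ravel(),
     (proj(S,W(q,[[.11,-.045,.003],[.11,.045,.003],[.003,-.045,.06],[.003,.045,.06]],.008))-sp).ravel()]
    r=least_squares(f,[.53,-.05,-.18]); q=r.x; d=q[:2]-ST[:2]; c,s=np.cos(ST[2]),np.sin(ST[2])
    print('lying',q.round(4),np.degrees(q[2]).round(2),'station end x',(c*d[0]+s*d[1]+.11).round(4),'y',(-s*d[0]+c*d[1]).round(4),'rel yaw',np.degrees(q[2]-ST[2]).round(2),r.fun.round(1)); return q
E
python3 - <<'E'
from h import *
T=cam('top');S=cam('scene')
u=lambda p,o:(np.array(p,float)+.5)/4-.5+o
q=lying(T,S,u([[343,155],[446,173],[323,277],[429,294]],[240,125]),u([[101,290],[220,268],[61,132],[181,112]],[285,180]))
E
```

```text
lying [ 0.5329 -0.05   -0.1729] -9.9 station end x 0.0516 y -0.1091 rel yaw -6.08 [ 0.   0.5 -0.2  0.1 -0.4 -0.5 -0.2 -0.4 -0.4 -0.4 -0.1 -0.7  0.4  0.6
 -0.7  0.7]
```

```bash
python3 -c "
from h import *
plan((.483,-.05,.19,-3.83),(.483,-.05,.028,-3.83))"
```

```text
t 7.75 tcp [ 0.4589 -0.3202  0.1913] yaw -10.53 F [-0.1  0.4 -0.3] w 0.4
[27.    0.14  2.57] spin -6.7
[27.   16.34  2.57] spin -6.7
```

Call:
{"api": "carry_out", "payload": {"deltas": [{"x": 4, "y": 0, "z": 0.4, "spin": -1}, {"x": 8, "y": 0, "z": 0.8, "spin": -2}, {"x": 12, "y": 0, "z": 1.2, "spin": -3}, {"x": 16, "y": 0, "z": 1.6, "spin": -4}, {"x": 20, "y": 0, "z": 2, "spin": -5}, {"x": 24, "y": 0, "z": 2.4, "spin": -6}, {"x": 27, "y": 0, "z": 2.6, "spin": -6.7}, {"x": 27, "y": 0, "z": 2.6, "spin": -6.7}]}}

```text
time_s: 8.75
tcp_pos: [0.4829, -0.0454, 0.1913]
orientation: [0.515, -0.514, -0.486, 0.485]
ft_force: [-0.4, 0.7, -0.0]
gripper_width: 0.399
```

```bash
python3 -c "
from h import *
plan((.483,-.05,.028,-3.83))"
```

```text
t 8.75 tcp [ 0.4829 -0.0454  0.1913] yaw -3.32 F [-0.4  0.7 -0. ] w 0.4
[-0.48 16.33 -0.04] spin 0.51
```

Call:
{"api": "carry_out", "payload": {"deltas": [{"x": 0, "y": 3, "z": 0, "spin": 0}, {"x": 0, "y": 6, "z": 0, "spin": 0}, {"x": 0, "y": 9, "z": 0, "spin": 0}, {"x": 0, "y": 12, "z": 0, "spin": 0}, {"x": 0, "y": 14, "z": 0, "spin": 0}, {"x": 0, "y": 15.5, "z": 0, "spin": 0}, {"x": 0, "y": 16.3, "z": 0, "spin": 0}, {"x": 0, "y": 16.3, "z": 0, "spin": 0}]}}

```text
time_s: 9.75
tcp_pos: [0.4825, -0.0497, 0.0282]
orientation: [0.516, -0.516, -0.483, 0.484]
ft_force: [-0.9, -0.7, -0.1]
gripper_width: 0.401
```

```bash
python3 - <<'E'
from h import *
c,s=np.cos(ST[2]),np.sin(ST[2])
f=lambda x,y:(ST[0]+c*x-s*y,ST[1]+s*x+c*y,.028,-3.83)
plan(f(-.108,-.112),f(-.07,-.112),f(.011,-.112))
E
```

```text
t 9.75 tcp [ 0.4825 -0.0497  0.0282] yaw -3.74 F [-0.9 -0.7 -0.1] w 0.4
[ 0.01  0.02 -0.07] spin 0.09
[ 0.01  0.02 -3.87] spin 0.09
[-1.000e-02  2.000e-02 -1.197e+01] spin 0.09
```

Now forward 9 cm at about 10 mm per row, checking force and position on the way.

Call:
{"api": "carry_out", "payload": {"deltas": [{"x": 0, "y": 0, "z": -1.5, "spin": 0.1}, {"x": 0, "y": 0, "z": -3, "spin": 0.1}, {"x": 0, "y": 0, "z": -4, "spin": 0.1}, {"x": 0, "y": 0, "z": -4.8, "spin": 0.1}, {"x": 0, "y": 0, "z": -5.6, "spin": 0.1}, {"x": 0, "y": 0, "z": -6.4, "spin": 0.1}, {"x": 0, "y": 0, "z": -7.2, "spin": 0.1}, {"x": 0, "y": 0, "z": -8, "spin": 0.1}]}}

```text
time_s: 10.75
tcp_pos: [0.5607, -0.0547, 0.0282]
orientation: [0.518, -0.515, -0.482, 0.484]
ft_force: [-6.6, 0.7, 3.7]
gripper_width: 0.399
```

Call:
{"api": "carry_out", "payload": {"deltas": [{"x": 0, "y": 0, "z": -0.4, "spin": 0}, {"x": 0, "y": 0, "z": -0.8, "spin": 0}, {"x": 0, "y": 0, "z": -1.2, "spin": 0}, {"x": 0, "y": 0, "z": -1.6, "spin": 0}, {"x": 0, "y": 0, "z": -2, "spin": 0}, {"x": 0, "y": 0, "z": -2.3, "spin": 0}, {"x": 0, "y": 0, "z": -2.6, "spin": 0}, {"x": 0, "y": 0, "z": -2.6, "spin": 0}]}}

```text
time_s: 11.75
tcp_pos: [0.5882, -0.0565, 0.0282]
orientation: [0.517, -0.516, -0.483, 0.483]
ft_force: [-3.0, 0.8, 0.8]
gripper_width: 0.393
```

```bash
python3 - <<'E'
from h import *
plan()
s=cam('scene')['img'];b=cv2.resize(s[190:290,270:400],None,fx=5,fy=5,interpolation=cv2.INTER_CUBIC)
cv2.imwrite('pics/p7.png',b)
E
```

```text
t 11.75 tcp [ 0.5882 -0.0565  0.0282] yaw -3.83 F [-3.   0.8  0.8] w 0.39
```

View pics/p7.png

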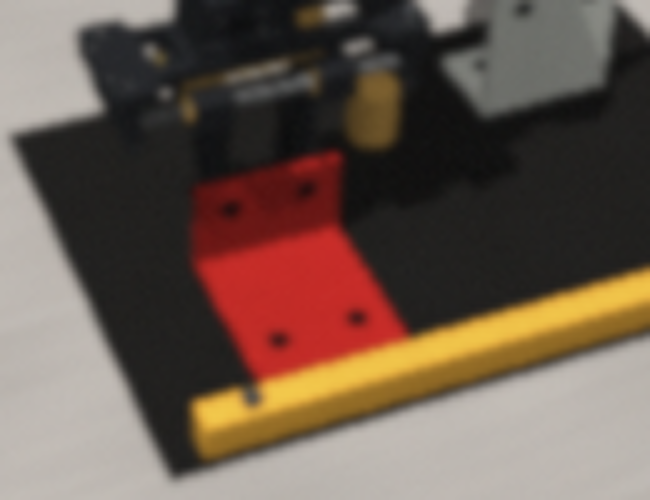

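The bracket slides squarely: its end, from (260,378) to (410,333), is hidden just behind the bar's top edge. About a centimetre is left, so I'll creep until the force rises.

Call:
{"api": "carry_out", "payload": {"deltas": [{"x": 0, "y": 0, "z": -0.2, "spin": 0}, {"x": 0, "y": 0, "z": -0.4, "spin": 0}, {"x": 0, "y": 0, "z": -0.5, "spin": 0}, {"x": 0, "y": 0, "z": -0.6, "spin": 0}, {"x": 0, "y": 0, "z": -0.7, "spin": 0}, {"x": 0, "y": 0, "z": -0.8, "spin": 0}, {"x": 0, "y": 0, "z": -0.9, "spin": 0}, {"x": 0, "y": 0, "z": -0.9, "spin": 0}]}}

```text
time_s: 12.8
tcp_pos: [0.5976, -0.0572, 0.0284]
orientation: [-0.516, 0.517, 0.483, -0.483]
ft_force: [-1.4, 0.4, -1.1]
gripper_width: 0.397
```

Call:
{"api": "carry_out", "payload": {"deltas": [{"x": 0, "y": 0, "z": -0.05, "spin": 0}, {"x": 0, "y": 0, "z": -0.1, "spin": 0}, {"x": 0, "y": 0, "z": -0.15, "spin": 0}, {"x": 0, "y": 0, "z": -0.2, "spin": 0}, {"x": 0, "y": 0, "z": -0.25, "spin": 0}, {"x": 0, "y": 0, "z": -0.3, "spin": 0}, {"x": 0, "y": 0, "z": -0.3, "spin": 0}, {"x": 0, "y": 0, "z": -0.3, "spin": 0}]}}

```text
time_s: 13.8
tcp_pos: [0.6003, -0.0575, 0.0284]
orientation: [0.516, -0.516, -0.483, 0.483]
ft_force: [-5.1, -0.2, 1.6]
gripper_width: 0.402
```

Call:
{"api": "carry_out", "payload": {"deltas": [{"x": 0, "y": 0, "z": -0.05, "spin": 0}, {"x": 0, "y": 0, "z": -0.1, "spin": 0}, {"x": 0, "y": 0, "z": -0.15, "spin": 0}, {"x": 0, "y": 0, "z": -0.2, "spin": 0}, {"x": 0, "y": 0, "z": -0.2, "spin": 0}, {"x": 0, "y": 0, "z": -0.2, "spin": 0}, {"x": 0, "y": 0, "z": -0.2, "spin": 0}, {"x": 0, "y": 0, "z": -0.2, "spin": 0}]}}

```text
time_s: 14.8
tcp_pos: [0.6002, -0.0574, 0.0283]
orientation: [0.518, -0.515, -0.482, 0.484]
ft_force: [-10.6, 0.7, 7.5]
gripper_width: 0.4
```

Call:
{"api": "carry_out", "payload": {"deltas": [{"x": 0, "y": 0, "z": -0.05, "spin": 0}, {"x": 0, "y": 0, "z": -0.1, "spin": 0}, {"x": 0, "y": 0, "z": -0.15, "spin": 0}, {"x": 0, "y": 0, "z": -0.2, "spin": 0}, {"x": 0, "y": 0, "z": -0.2, "spin": 0}, {"x": 0, "y": 0, "z": -0.2, "spin": 0}, {"x": 0, "y": 0, "z": -0.2, "spin": 0}, {"x": 0, "y": 0, "z": -0.2, "spin": 0}]}}

```text
time_s: 15.8
tcp_pos: [0.6002, -0.0574, 0.0282]
orientation: [0.519, -0.514, -0.481, 0.485]
ft_force: [-15.9, 1.4, 13.8]
gripper_width: 0.399
```

Call:
{"api": "carry_out", "payload": {"deltas": [{"x": 0, "y": 0, "z": -0.05, "spin": 0}, {"x": 0, "y": 0, "z": -0.1, "spin": 0}, {"x": 0, "y": 0, "z": -0.15, "spin": 0}, {"x": 0, "y": 0, "z": -0.2, "spin": 0}, {"x": 0, "y": 0, "z": -0.2, "spin": 0}, {"x": 0, "y": 0, "z": -0.2, "spin": 0}, {"x": 0, "y": 0, "z": -0.2, "spin": 0}, {"x": 0, "y": 0, "z": -0.2, "spin": 0}]}}

```text
time_s: 16.8
tcp_pos: [0.6001, -0.0574, 0.0279]
orientation: [0.52, -0.513, -0.48, 0.486]
ft_force: [-20.3, 2.2, 17.0]
gripper_width: 0.4
```

```bash
python3 -c "
from h import *
plan();print(manip.state()['wrist_torque'])"
```

```text
t 16.8 tcp [ 0.6001 -0.0574  0.0279] yaw -3.84 F [-20.3   2.2  17. ] w 0.4
[0.41887791 4.19098247 0.13216701]
```

It is seated: force rose to 20 N with no further travel and yaw matches the bar. I'll back off, go up and move aside.

Call:
{"api": "carry_out", "payload": {"deltas": [{"x": 0, "y": 0, "z": 0.3, "spin": 0}, {"x": 0, "y": 0, "z": 0.6, "spin": 0}, {"x": 0, "y": 0, "z": 1, "spin": 0}, {"x": 0, "y": 0, "z": 2, "spin": 0}, {"x": 0, "y": 0, "z": 3.5, "spin": 0}, {"x": 0, "y": 0, "z": 5.5, "spin": 0}, {"x": 0, "y": 0, "z": 7, "spin": 0}, {"x": 0, "y": 0, "z": 7, "spin": 0}]}}

```text
time_s: 17.8
tcp_pos: [0.5359, -0.0531, 0.0285]
orientation: [-0.516, 0.516, 0.483, -0.483]
ft_force: [0.1, 0.6, -0.5]
gripper_width: 0.399
```

Call:
{"api": "carry_out", "payload": {"deltas": [{"x": 0, "y": -4, "z": 0, "spin": 0}, {"x": 0, "y": -8, "z": 0.5, "spin": 0}, {"x": 0, "y": -12, "z": 1, "spin": 0}, {"x": -4, "y": -16, "z": 2, "spin": 0}, {"x": -9, "y": -17, "z": 3, "spin": 0}, {"x": -14, "y": -17, "z": 4, "spin": 0}, {"x": -19, "y": -17, "z": 5, "spin": 0}, {"x": -24, "y": -17, "z": 6, "spin": 0}]}}

```text
time_s: 18.8
tcp_pos: [0.4611, -0.2905, 0.199]
orientation: [-0.516, 0.517, 0.483, -0.483]
ft_force: [0.9, -0.4, -0.5]
gripper_width: 0.398
```

```bash
python3 - <<'E'
from h import *
plan()
t=cam('top')['img'];s=cam('scene')['img']
a=cv2.resize(t[125:235,240:380],None,fx=4,fy=4,interpolation=cv2.INTER_CUBIC);b=cv2.resize(s[180:290,285:345],None,fx=4,fy=4,interpolation=cv2.INTER_CUBIC)
cv2.imwrite('pics/p8.png',np.hstack([a,b]))
E
```

```text
t 18.8 tcp [ 0.4611 -0.2905  0.199 ] yaw -3.81 F [ 0.9 -0.4 -0.5] w 0.4
```

View pics/p8.png

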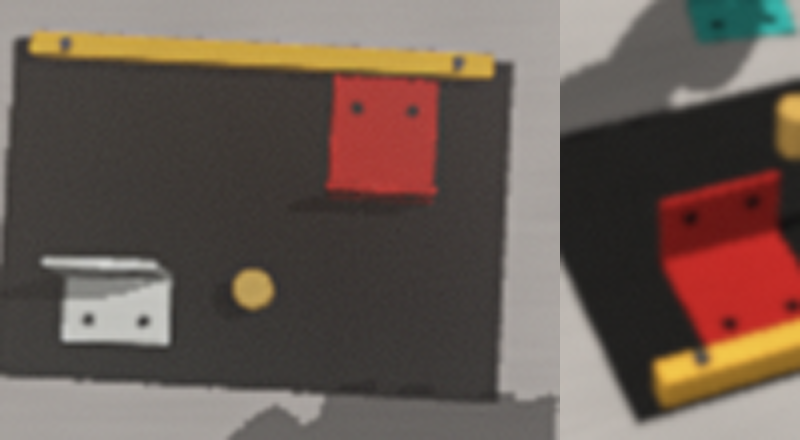

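The final view shows the red bracket lying with its end edge, (333,75) to (438,80), tight along the bar with no dark gap at either corner. The bright bracket (115,305) and spacer (253,288) have not moved. Handing in.

```bash
python3 -c "
from h import *
plan();print(np.abs(manip.state()['qd']).max());manip.close_job()"
```

```text
t 18.9 tcp [ 0.4586 -0.2955  0.1992] yaw -4.34 F [-0.3  0.7 -0.3] w 0.4
0.0734886281577227
the job is handed in; nothing more can be done
```

The red bracket is on its back with its foot up, and its free end is against the yellow stop bar. I tipped it by pushing the upright with the part-open fingers, then slid it about 78 mm by pushing on the foot's underside with the tool square to the bar. It was never gripped or lifted. The job was handed in at 18.9 s of the 54 s allowed.

**Last checks:**
- **Seating:** over the last creep the push force rose to about 20 N (wrist reading about 27 N in all) and the bracket moved no further. Tool yaw was -3.84°, against -3.83° measured for the bar.
- **Flush and square:** in the final top view no gap shows along the bracket's end edge. I judged this by eye at picture resolution and did not fit the final pose.
- **Other things:** the bright bracket is still standing and, with the spacer, looks unmoved in the top view. I did not re-check the items on the bench, but the arm only passed well above them.
- **Robot clear:** it was up and to the side, touching nothing, though still settling slightly (joint speed 0.07 rad/s) when I handed in.

**Disagreements:**
- In one picture the open fingertips looked about 25 mm higher than the reported TCP. I allowed for that when choosing the height for the tipping push.
- One move was refused because its rows were incomplete, and I sent it again.

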